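Rest the cranked creasing iron in its stand and bolt it in

ROBOT

A 7-joint arm with a two-finger parallel gripper is mounted at the origin on a cart in front of the work surface, level with it; the furniture and walls round the work are solid. World frame = base frame: x ahead of the robot, y to its left, z up, the work surface at z = 0. Lengths are in m, angles in rad, forces in N, time in s.
With the tool pointing down it reaches from about 0.4 to 0.875 m from the base axis. Payload 6.5 kg.
Tool frame: the origin (TCP) lies at the very end of the fingers, on their centre line; the grasp point (between the pads) lies 19 mm behind it (manip.grip_point_offset is the distance from the TCP to the grasp point, in m); z points along the fingers, y is the line along which they close (so a half turn about z gives the same grasp; the last joint's range is limited). The gripper opens to 85 mm and grips with 20 to 120 N. Pads are 22 mm wide; open, the fingers measure 114 mm over their backs; the gripper's body (76 mm by 85 mm) begins 54 mm behind the grasp point. The pads swing forward as they close: fully open they stand 13 mm farther back than shut.
Start: joints at [-1.236, 0.536, -0.004, 1.538, 0.003, 1.067, -0.071], TCP at [0.254, 0.598, 0.231] pointing down, gripper open.
Joint ranges: [-2.7, 2.7], [-0.37, 2.16], [-1.27, 1.26], [0.24, 2.4], [-1.31, 4.45], [0.19, 1.91], [-2.76, 2.76]. Speed limits (rad/s): [2.39, 2.39, 3.14, 3.14, 3.14, 3.14, 3.14].

INTERFACE

Orientations are given as a unit quaternion [x, y, z, w].
In Python, from plant import manip, read_camera, get_calibration, order gives the robot as it stands. Calls block until the motion is done:
- manip.reach(position, orientation): joint-space move of the TCP to a pose.
- manip.movel(position, max_speed=0.15, ori=None, force_limit=None): straight line of the TCP; ori=None keeps the orientation; max_speed is the mean speed in m/s. With force_limit (N) it stops when the force on the tool has changed by that much, and returns True; else False.
- manip.move_joints(angles): joint-space move.
- manip.command_gripper(opening): finger opening in m; the grip force is fixed at half the most; returns when the fingers have stopped.
- manip.hold(seconds).
- manip.solve_ik(position, orientation): joint angles nearest the present ones, or None.
- read_camera(name): name is "scene" or "top" or "wrist"; returns the picture (400x640x3 uint8, red, green, blue); there is no depth.
- get_calibration(name): a dict with "mtx" (3x3 intrinsics, pixels), "dist" ([k1, k2, p1, p2, k3] as OpenCV has them; the pictures are not rectified), "rvec" (rotation vector, rad) and "tvec" (3), from world to camera coordinates, as OpenCV has them; the wrist camera has in their place "T_tool_cam" (4x4, takes a point from camera to tool coordinates, whose origin is the TCP and whose axes are the flange's). Camera axes: x right, y down, z forward; pixel columns grow to the right and rows downward; lengths in m; the calibration is good to about 2 mm. A picture is of the moment at which its call begins: read the wrist's pose just before it. get_calibration takes no time and is no camera call.
A pose or a line that the arm cannot do raises manip.PlanningError and nothing moves.
- order.job_done(): hands the job in; it is judged then, once.
Readings, each from a call of its own:
- manip.read_t(): time.
- manip.read_q(): joint angles.
- manip.read_dq(): joint speeds.
- manip.read_tau(): joint torques, N m.
- manip.read_eef_pos(): TCP position.
- manip.read_tcp_rot(): TCP orientation.
- manip.read_ft_force(): force on the tool from outside, world axes, zero at the start.
- manip.read_torque(): the same for the moment, N m.
- manip.read_gripper_width(): finger opening in m.
- manip.read_grip_force(): force on a finger pad.
Only numpy, scipy, OpenCV 4.12 (cv2) and the standard library are available. Lean on these libraries where they do the work, as an engineer would, in place of code of your own. Each camera call takes 0.05 s, during which the arm holds its last target. There are 200 camera calls.

TASK

Pick up the Z-shaped creasing iron, turn it and set it down gently, without dropping it, in its wooden stand so that the brass end lies at the bottom of the wide brass-lined notch and the steel end at the bottom of the narrow notch. Then slide the keeper with the red knob all the way across the wide notch, so that the iron cannot be lifted out. Leave the green tin, the glass dish and the roll of black tape beside the work where they are.

Things in the scene. Friction and masses are not known exactly. Their poses are not given: they have to be found in the camera images.
- iron_grip (a point): centre of the loose, flat Z-shaped creasing iron (0.25 kg, 16 mm thick throughout, starts flat on the table), half-way up. Axes: z up, y along the 124 mm middle bar. Its dark wooden grip, centred here: flat sides 24 mm apart (x), 70 mm long (y), 16 mm high. At the bar's +y end the brass end goes off towards +x, at its -y end the steel end towards -x
- brass_end (a point): point on the axis of the iron's brass end, at (+34, +62, 0) mm from iron_grip along the iron's axes. The brass end is a flat spade 26 mm wide, 16 mm thick, and ends 70 mm from the middle bar's line
- steel_end (a point): point on the axis of the iron's plain round steel end (16 mm diameter), at (-34, -62, 0) mm from iron_grip; the end is 70 mm long from the middle bar's line
- stand_centre (a point): point of the fixed wooden stand where iron_grip lies when the iron is seated, 53 mm above the table, free below down to the 12 mm thick base board. Axes: z up, x and y as the seated iron's own x and y (same senses). The board is 130 mm along x and reaches from y = -94 to +142 mm from here
- wide_notch (a point): where brass_end lies when seated, at (+34, +62, 0) mm from stand_centre. The brass-lined notch, open above and at both ends, runs 36 mm along the stand's x and is 31 mm wide (y); its floor is 8 mm below this point, its walls rise 14 mm above it, flared 6 mm a side over the top 7 mm
- narrow_notch (a point): where the point steel_end comes to lie when seated, at (-34, -62, 0) mm from stand_centre. Same as the wide notch but 21 mm wide and lined with dark steel; the brass end does not fit it
- keeper (a joint): flat steel bolt on the ledge on the +y side of the wide notch, sliding along the stand's -y: 0 = fully open, 0.044 m = fully closed across the notch. Starts between 0 and 0.006, when the notch is free to load from above. About 1.5 N of friction; it stays where it is left
- keeper_knob (a point): middle of the upright red knob on the keeper (18 mm diameter, 30 mm high, from 85 to 115 mm above the table). At x = +34 mm, y = +104 mm from stand_centre when fully open, y = +60 mm when closed. Rails beside the bolt reach 77 mm above the table. Axes as the stand
- rivet_tin: closed flat tin with a dark green lid, loose, 67x97x25 mm; origin at the centre of its underside. Bystander
- glass_dish: small clear glass dish, loose, 65 mm across, 33 mm high; origin at the centre of its underside. Bystander
- black_tape: roll of black tape lying flat, loose, 59 mm across, 19 mm high; origin at the centre of its underside. Bystander

How it is judged:
By the outcome, as a careful person would: the job done as asked, in the order asked, and still so for the second after the job is handed in, with the robot touching nothing.
It also fails if it takes over 54 s, if anything falls off the work surface, if the arm or the gripper's body presses on something with over 40 N, if the wrist force passes 120 N, or if a joint passes its speed limit or range.

## Working session

There is one attempt and no reset: what is moved stays moved. The work goes in short steps, each a Python script; the robot and the scene stay as the last script left them, time stands still between calls to the robot, and variables do not carry over. Pictures are saved under pics/ and viewed, at most 10 in all, crops included, and the job is handed in when it is done.

```bash
ls; mkdir -p pics; python3 - <<'E'
from plant import manip, read_camera, get_calibration, order
import cv2
for n in ("scene","top"):
    im=read_camera(n); cv2.imwrite(f"pics/{n}0.png",im[:,:,::-1])
    c=get_calibration(n); print(n,c)
print(get_calibration("wrist"))
print(manip.read_t(),manip.read_tcp_rot(),manip.read_eef_pos())
E
```

```text
pics
scene {'mtx': array([[373.14571544,   0.        , 321.77226962],
       [  0.        , 373.14571544, 203.47042433],
       [  0.        ,   0.        ,   1.        ]]), 'dist': array([-0.07722915,  0.        ,  0.        ,  0.        ,  0.        ]), 'rvec': array([ 1.87480485, -1.17545099,  0.66152409]), 'tvec': array([-0.26240745,  0.38078065,  0.44352175])}
top {'mtx': array([[497.89378395,   0.        , 310.91034548],
       [  0.        , 497.89378395, 196.90168098],
       [  0.        ,   0.        ,   1.        ]]), 'dist': array([0.0415667, 0.       , 0.       , 0.       , 0.       ]), 'rvec': array([ 2.10634542, -2.14325005,  0.20139298]), 'tvec': array([0.02949584, 0.6064692 , 1.42636427])}
{'mtx': array([[316.03258888,   0.        , 322.22739709],
       [  0.        , 316.03258888, 201.3333202 ],
       [  0.        ,   0.        ,   1.        ]]), 'dist': array([-0.05447731,  0.        ,  0.        ,  0.        ,  0.        ]), 'T_tool_cam': array([[-8.12450048e-04, -9.58378679e-01, -2.85498946e-01,
         7.19500437e-02],
       [ 9.99999552e-01, -6.40069341e-04, -6.97098456e-04,
        -7.58422477e-04],
       [ 4.85345174e-04, -2.85499385e-01,  9.58378769e-01,
        -1.42120406e-01],
       [ 0.00000000e+00,  0.00000000e+00,  0.00000000e+00,
         1.00000000e+00]])}
0.1 [ 1.99020720e-01  9.79994943e-01 -8.08408434e-04 -1.04012258e-04] [0.25337812 0.59794487 0.23047537]
```

View pics/scene0.png

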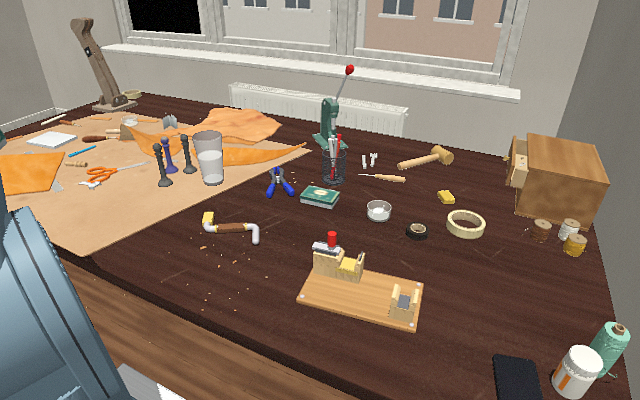

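View pics/top0.png

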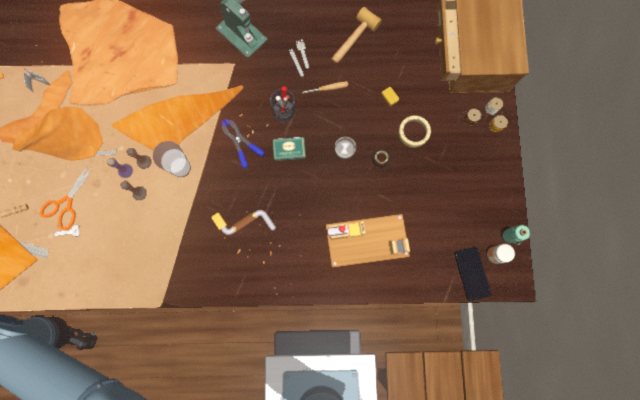

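The scene and top pictures agree. In the top view the iron's bar runs (228,232)–(262,213) with the brass end at (219,220). The stand's wide notch is at (357,228), its narrow notch at (400,246) and the red knob at (340,230). Next come wrist views from two places over each.

```bash
cat > h.py <<'E'
import numpy as np, cv2
from scipy.spatial.transform import Rotation as R
from plant import manip, read_camera, get_calibration, order
def quat(psi): # tool down, tool y at world angle psi
    p=(psi+np.pi/2)/2; return [np.cos(p),np.sin(p),0.,0.]
def cam(name,pose=None):
    c=get_calibration(name)
    if name=="wrist":
        T=np.eye(4);T[:3,:3]=R.from_quat(pose[1]).as_matrix();T[:3,3]=pose[0]
        M=T@c["T_tool_cam"]
    else:
        M=np.eye(4);Rm=R.from_rotvec(c["rvec"]).as_matrix();M[:3,:3]=Rm.T;M[:3,3]=-Rm.T@c["tvec"]
    return c,M
def rays(px,name,pose=None):
    c,M=cam(name,pose)
    u=cv2.undistortPoints(np.array(px,float).reshape(-1,1,2),c["mtx"],c["dist"])[:,0]
    d=np.c_[u,np.ones(len(u))]@M[:3,:3].T
    return M[:3,3],d
def onplane(px,z,name,pose=None):
    o,d=rays(px,name,pose); return o+d*((z-o[2])/d[:,2])[:,None]
def tri(obs): # list of (px,name,pose): least squares point and residual
    A=np.zeros((3,3));b=np.zeros(3);L=[]
    for px,n,p in obs:
        o,d=rays([px],n,p);d=d[0]/np.linalg.norm(d[0]);P=np.eye(3)-np.outer(d,d);A+=P;b+=P@o;L.append((P,o))
    x=np.linalg.solve(A,b);return x,max(np.linalg.norm(P@(x-o)) for P,o in L)
def snap(name):
    pose=(manip.read_eef_pos(),manip.read_tcp_rot()); im=read_camera("wrist")
    cv2.imwrite(f"pics/{name}.png",im[:,:,::-1]); np.savez(f"{name}.npz",im=im,p=pose[0],q=pose[1]); return im,pose
def load(name):
    f=np.load(f"{name}.npz"); return f["im"],(f["p"],f["q"])
E
python3 - <<'E'
from h import *
np.set_printoptions(precision=4,suppress=True)
print(onplane([(219,220),(228,232),(245,222),(262,213),(272,228)],.008,"top"))
s=onplane([(357,228),(400,246),(378.5,237)],.053,"top");print(s)
b=onplane([(327,222),(401,214),(410,255),(335,266)],.012,"top");print(b,np.linalg.norm(b-np.roll(b,1,0),axis=1))
E
```

```text
[[0.5493 0.2999 0.008 ]
 [0.5121 0.2721 0.008 ]
 [0.5417 0.2209 0.008 ]
 [0.5686 0.1692 0.008 ]
 [0.5219 0.1387 0.008 ]]
[[ 0.5119 -0.1154  0.053 ]
 [ 0.4568 -0.2392  0.053 ]
 [ 0.4842 -0.1776  0.053 ]]
[[ 0.5368 -0.0288  0.012 ]
 [ 0.5576 -0.2547  0.012 ]
 [ 0.433  -0.2752  0.012 ]
 [ 0.4039 -0.0496  0.012 ]] [0.1345 0.2269 0.1263 0.2275]
```

```bash
python3 - <<'E'
from h import *
q=quat(np.radians(29))
manip.reach([.54,.18,.17],q); snap("i1")
manip.movel([.54,.26,.17],.3); snap("i2")
q=quat(np.radians(6))
print(manip.read_t(), manip.read_q())
manip.reach([.49,-.12,.2],q); snap("s1")
manip.movel([.49,-.20,.2],.3); snap("s2")
print(manip.read_t(), manip.read_q())
a=[cv2.imread(f"pics/{n}.png") for n in("i1","i2","s1","s2")]
g=np.vstack([np.hstack(a[:2]),np.hstack(a[2:])])
cv2.imwrite("pics/g.png",cv2.resize(g,(800,500),interpolation=cv2.INTER_AREA))
E
```

```text
2.4667 [-0.72939671  0.53257341  0.27940272  1.7435782  -0.18055888  0.89098298
  0.13488703]
4.4167 [-0.10338466  0.40446362  0.51352672  1.91098293 -0.25186856  0.89015837
  0.64153744]
```

View pics/g.png

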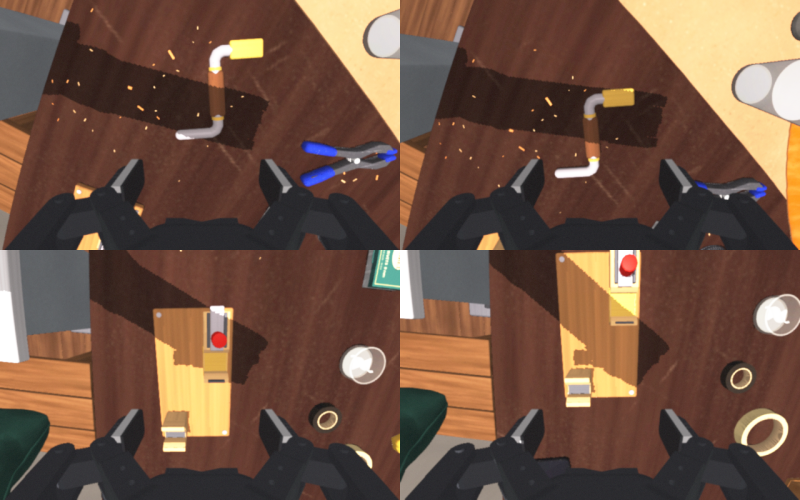

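The mosaic is drawn at 0.625 scale. View i1 shows the Z upright, with brass at (247,48), ferrules at (213,69) and (219,118), and steel at (195,134). View s1 shows the board, the red knob at (219,340), the wide notch at (217,362) and the narrow notch at (174,433). I'll take closer crops for exact features.

```bash
python3 - <<'E'
from h import *
for n in("i1","i2"):
    im,p=load(n); hsv=cv2.cvtColor(im,cv2.COLOR_RGB2HSV)
    m=cv2.inRange(hsv,(20,110,60),(34,255,255)); m[270:]=0
    k,_,st,c=cv2.connectedComponentsWithStats(m)
    for i in range(1,k):
        if st[i,4]>15 and 200<c[i,0]<460: print(n,st[i],c[i].round(1),onplane([c[i]],.016,"wrist",p)[0].round(4))
for n in("s1","s2"):
    im,p=load(n); hsv=cv2.cvtColor(im,cv2.COLOR_RGB2HSV)
    m=cv2.inRange(hsv,(0,180,60),(6,255,255))|cv2.inRange(hsv,(174,180,60),(179,255,255))
    k,_,st,c=cv2.connectedComponentsWithStats(m);i=1+st[1:,4].argmax();print(n,"red",st[i],c[i])
def crop(n,x0,y0,w,h,s):
    c=cv2.resize(cv2.imread(f"pics/{n}.png")[y0:y0+h,x0:x0+w],None,fx=s,fy=s,interpolation=cv2.INTER_CUBIC)
    for v in range(0,h,20): cv2.putText(c,str(y0+v),(0,v*s+4),0,.35,(255,0,255),1); cv2.line(c,(22,v*s),(28,v*s),(255,0,255),1)
    for v in range(20,w,20): cv2.putText(c,str(x0+v),(v*s-10,10),0,.35,(255,0,255),1); cv2.line(c,(v*s,12),(v*s,17),(255,0,255),1)
    return c
cv2.imwrite("pics/c1.png",np.hstack([crop("s1",240,80,140,230,2),crop("s2",240,0,140,230,2)][:2])) if 0 else None
a=crop("s1",230,80,160,250,2); b=crop("s2",240,0,160,250,2); 
cv2.imwrite("pics/c1.png",np.hstack([a,b]))
E
```

```text
i1 [ 367   62   54   33 1178] [399.1  77.1] [0.5515 0.3008 0.016 ]
i1 [270  81   9  13  42] [273.8  87.3] [0.4587 0.239  0.016 ]
i1 [346 107   8   6  30] [350.1 109.4] [0.5277 0.2556 0.016 ]
i1 [335 108   8   6  29] [337.7 110.2] [0.5183 0.2495 0.016 ]
i2 [357 142  17  11  82] [365.7 144.5] [0.5558 0.3162 0.016 ]
i2 [234 157   8  11  30] [237.7 162.1] [0.4586 0.243  0.016 ]
i2 [302 253  16   5  54] [309.4 255.5] [0.5643 0.191  0.016 ]
s1 red [339 131  24  25 461] [350.15618221 143.28633406]
s2 red [352   8  27  34 334] [365.61976048  26.55988024]
```

View pics/c1.png

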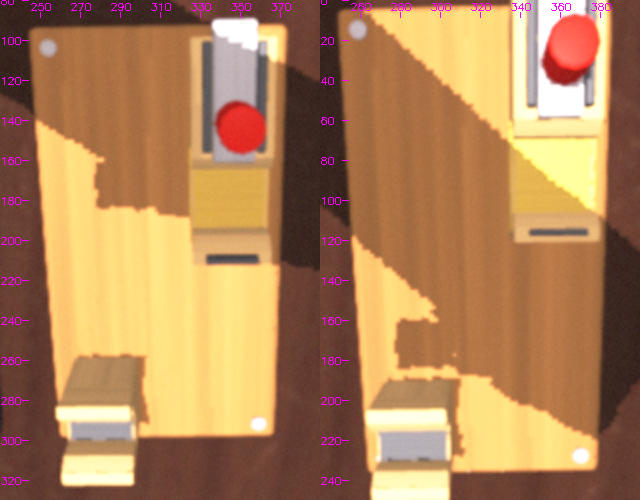

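The crops show board corners in s1 at (246,95), (373,93), (366,297) and (261,298). The screws are at (253.5,103.5) and (359,292) in s1, and at (259,15) and (370.5,228) in s2. The brass-lined notch edges are at about (325..365,164/195) in s1 and (335..380,67/107) in s2. I'll triangulate these.

```bash
python3 - <<'E'
from h import *
np.set_printoptions(precision=4,suppress=True)
p1=load("s1")[1];p2=load("s2")[1]
T=lambda a,b:tri([(a,"wrist",p1),(b,"wrist",p2)])
print("screws",T((253.5,103.5),(259,15)),T((359,292),(370.5,228)))
print("corners TL,BL,BR",T((246,95),(250,5)),T((261.5,298),(265,236)),T((366,297),(378.5,234)))
print("notch -y edge L,R",T((325,195),(335,106.5)),T((364,194),(379,106.5)))
print("notch +y edge L,R",T((325,164),(335,67.5)),T((365,164),(380,66.5)))
# narrow: steel floor/lining region between walls
print("narrow +y edge L,R", T((258.5,289.5),(264,215)),T((297,289.5),(304,215)))
print("narrow -y edge L,R", T((262,304.5),(264.5,232)),T((296.5,304.5),(304.5,232)))
b=onplane([(246,95),(373.5,92.5),(366,297),(261.5,298)],.012,"wrist",p1);print(b,np.linalg.norm(b-np.roll(b,1,0),axis=1))
s=onplane([(253.5,103.5),(359,292)],.012,"wrist",p1);print(s, s.mean(0))
# knob top circle: ray at z=.115
print("knob",onplane([(351,144)],.115,"wrist",p1))
i,p=load("i1")
f=onplane([(399.1,77.1)],.016,"wrist",p);print(f)
def crop(n,x0,y0,w,h,s):
    c=cv2.resize(cv2.imread(f"pics/{n}.png")[y0:y0+h,x0:x0+w],None,fx=s,fy=s,interpolation=cv2.INTER_CUBIC)
    for v in range(0,h,20): cv2.putText(c,str(y0+v),(0,v*s+4),0,.35,(255,0,255),1); cv2.line(c,(22,v*s),(28,v*s),(255,0,255),1)
    for v in range(20,w,20): cv2.putText(c,str(x0+v),(v*s-10,10),0,.35,(255,0,255),1); cv2.line(c,(v*s,12),(v*s,17),(255,0,255),1)
    return c
cv2.imwrite("pics/c2.png",np.hstack([crop("i1",270,50,160,180,2),crop("i2",230,130,160,180,2)]))
E
```

```text
screws (array([ 0.4141, -0.0503,  0.0106]), np.float64(0.00035636231241684564)) (array([ 0.5495, -0.2519,  0.0136]), np.float64(0.0002512747693803813))
corners TL,BL,BR (array([ 0.406 , -0.0428,  0.0122]), np.float64(0.00016271892821610916)) (array([ 0.433 , -0.2753,  0.01  ]), np.float64(0.00033281460907463894)) (array([ 0.5593, -0.2583,  0.0131]), np.float64(0.0005719905872361597))
notch -y edge L,R (array([ 0.4943, -0.1272,  0.0496]), np.float64(0.000127771215455332)) (array([ 0.5328, -0.1229,  0.047 ]), np.float64(0.0008242208470398875))
notch +y edge L,R (array([ 0.4906, -0.0958,  0.0588]), np.float64(0.00032931559626026447)) (array([ 0.5268, -0.0914,  0.0622]), np.float64(0.0003829256045910257))
narrow +y edge L,R (array([ 0.4373, -0.2331,  0.057 ]), np.float64(0.0004613782112425169)) (array([ 0.4761, -0.2296,  0.0556]), np.float64(0.00031622265105333473))
narrow -y edge L,R (array([ 0.4405, -0.2495,  0.0592]), np.float64(0.0010679692915291005)) (array([ 0.4776, -0.2459,  0.0583]), np.float64(0.0002008195281587731))
[[ 0.4061 -0.0428  0.012 ]
 [ 0.5324 -0.0271  0.012 ]
 [ 0.5589 -0.2589  0.012 ]
 [ 0.4337 -0.2739  0.012 ]] [0.2327 0.1272 0.2334 0.1261]
[[ 0.4141 -0.0503  0.012 ]
 [ 0.5495 -0.2529  0.012 ]] [ 0.4818 -0.1516  0.012 ]
knob [[ 0.5062 -0.0699  0.115 ]]
[[0.5515 0.3008 0.016 ]]
```

View pics/c2.png

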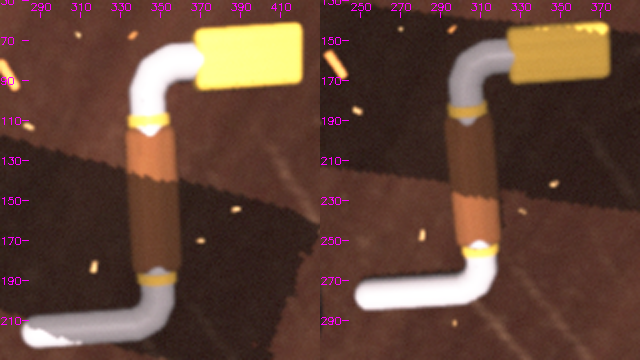

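```bash
python3 - <<'E'
from h import *
np.set_printoptions(precision=4,suppress=True)
p1=load("i1")[1];p2=load("i2")[1]
T=lambda a,b:tri([(a,"wrist",p1),(b,"wrist",p2)])
A,ra=T((344,110.5),(303.5,185));B,rb=T((348.5,189.5),(310,255.5))
S,rs=T((394.5,77.5),(349,154)) # spade centre: crop (249,56) and (558,53)->
print(A,ra,B,rb,S,rs)
C=(A+B)/2; d=A-B; psi=np.arctan2(-d[0],d[1]); print("len",np.linalg.norm(d),"C",C,"yaw",np.degrees(psi))
e=S-C;c,s=np.cos(psi),np.sin(psi);print("spade in iron",e[0]*c+e[1]*s,-e[0]*s+e[1]*c)
assert abs(C[2]-.013)<.008 and abs(np.degrees(psi)-29)<5
q=quat(psi)
manip.command_gripper(.06)
manip.reach([C[0],C[1],.10],q)
print("hit",manip.movel([C[0],C[1],.004],.12,force_limit=12), manip.read_eef_pos())
manip.command_gripper(0.0); print("w",manip.read_gripper_width(),manip.read_grip_force(),manip.read_t())
manip.movel([C[0],C[1],.17],.2); snap("h1"); print(manip.read_gripper_width(),manip.read_ft_force(),manip.read_eef_pos(),manip.read_t())
E
```

```text
[0.524  0.2522 0.0094] 0.00015112612261250927 [0.5653 0.1897 0.0125] 0.00027536652726139766 [0.5487 0.3001 0.0071] 0.0007172473732904703
len 0.07500187514734026 C [0.5446 0.2209 0.011 ] yaw 33.46362505794512
spade in iron 0.047104525533492786 0.0638036808879699
hit False [0.5453 0.2211 0.0046]
w 0.02248197259711552 59.8387885093689 7.7667
0.02193438632231184 [-0.3592 -0.0602 -2.5329] [0.5434 0.2205 0.1684] 8.8
```

View pics/h1.png

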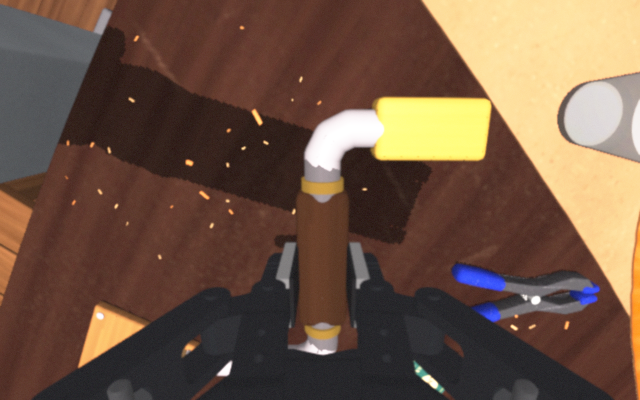

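The iron is held square: the ferrules are at (322,186) and (322,331), and the spade's corners at (375,98), (491,99), (487,160) and (376,160). Next I'll compute where the iron sits in the hand, then carry it over the stand.

```bash
cat >> h.py <<'E'
def intool(px,zt):
    c=get_calibration("wrist");M=c["T_tool_cam"]
    u=cv2.undistortPoints(np.array(px,float).reshape(-1,1,2),c["mtx"],c["dist"])[:,0]
    d=np.c_[u,np.ones(len(u))]@M[:3,:3].T; o=M[:3,3]
    return o+d*((zt-o[2])/d[:,2])[:,None]
yaw=np.radians(6.75); SC=np.array([.4851,-.1750])
def st(x,y): return SC+[x*np.cos(yaw)-y*np.sin(yaw),x*np.sin(yaw)+y*np.cos(yaw)]
E
python3 - <<'E'
from h import *
np.set_printoptions(precision=4,suppress=True)
t=intool([(322,186),(322,331),(375,98),(491,99),(487,160),(376,160)],-.0115);print(t, t[2:].mean(0))
q=quat(yaw)
p=st(0,0); manip.reach([*p,.17],q)
snap("h2"); print(manip.read_eef_pos(),manip.read_t(),manip.read_q())
E
```

```text
[[ 0.0395 -0.0004 -0.0115]
 [-0.0345 -0.0005 -0.0115]
 [ 0.0753  0.0206 -0.0115]
 [ 0.0755  0.0674 -0.0115]
 [ 0.0508  0.0691 -0.0115]
 [ 0.0506  0.022  -0.0115]] [ 0.0631  0.0448 -0.0115]
[ 0.486  -0.1733  0.1699] 10.3333 [-0.1682  0.433   0.5372  1.9693 -0.2999  0.8171  0.657 ]
```

```bash
python3 - <<'E'
from h import *
np.set_printoptions(precision=4,suppress=True)
p=np.r_[st(0,-.0015),.085]
manip.movel(p,.2); manip.hold(.3); e=manip.read_eef_pos()-p; print("err",e, R.from_quat(manip.read_tcp_rot()).as_matrix()[:,1])
p[:2]-=e[:2]; manip.movel(p,.05); manip.hold(.2); e2=manip.read_eef_pos(); print(e2[:2]-st(0,-.0015))
im,pose=snap("h3"); print(manip.read_ft_force(),manip.read_t())
im=read_camera("scene"); cv2.imwrite("pics/sc.png",cv2.resize(im[220:340,280:440,::-1],None,fx=4,fy=4))
a=cv2.imread("pics/h3.png"); b=cv2.imread("pics/sc.png")
cv2.imwrite("pics/c3.png",np.vstack([cv2.resize(a,(480,300)),cv2.resize(b,(480,300))]))
E
```

```text
err [ 0.0007 -0.0001  0.0009] [0.993  0.1178 0.0017]
[-0.0007  0.0001]
[ 0.939  -0.9098 -3.403 ] 11.7083
```

View pics/c3.png

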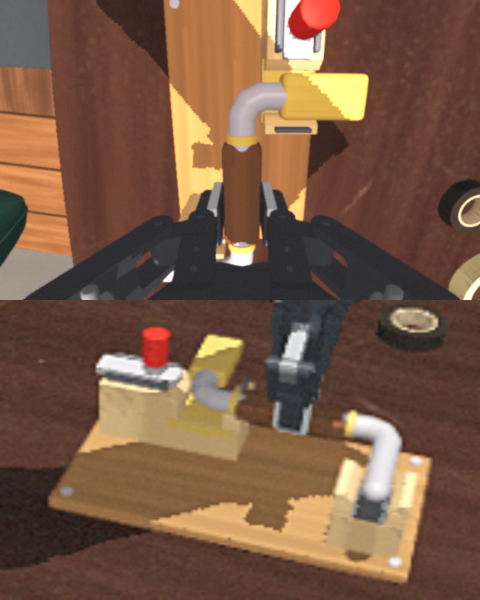

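The wrist part shows the brass spade at (325,97) over the wide notch. The scene part shows the steel end at (378,470) lined up over the narrow notch. Now I'll lower it until it touches.

```bash
python3 - <<'E'
from h import *
np.set_printoptions(precision=4,suppress=True)
p=manip.read_eef_pos(); f0=manip.read_ft_force()
t=np.r_[st(0,-.0015),.044]
print(manip.movel(t,.04,force_limit=6), manip.read_eef_pos(), manip.read_ft_force()-f0, manip.read_torque(), manip.read_gripper_width(), manip.read_t())
E
```

```text
True [ 0.4849 -0.1764  0.0498] [-1.5282  0.1631  8.4747] [ 0.0869  0.129  -0.0259] 0.022468781000566877 12.575
```

Contact came at TCP z = 0.0498, against about 0.049 expected for seated. I'll release, raise the arm and look.

```bash
python3 - <<'E'
from h import *
np.set_printoptions(precision=4,suppress=True)
manip.command_gripper(.05)
p=manip.read_eef_pos(); manip.movel([p[0],p[1],.16],.2); manip.hold(.1)
a=snap("r1")[0]; im=read_camera("scene")
print(manip.read_ft_force(),manip.read_t())
b=cv2.resize(im[220:340,280:440],(480,360),interpolation=cv2.INTER_CUBIC)
cv2.imwrite("pics/c4.png",np.vstack([cv2.resize(a[0:280,160:480],(274,240)).copy() if 0 else cv2.resize(a[40:400,160:640],(480,240))*1,b])[:600,:,::-1])
E
```

```text
[ 0.0386 -0.0136  0.2367] 13.8583
```

View pics/c4.png

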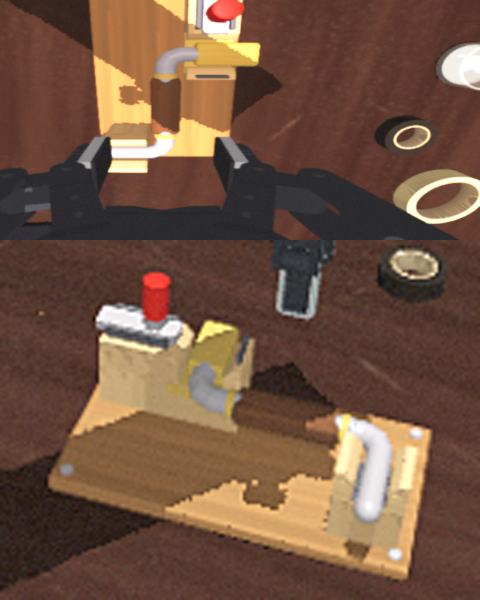

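The iron is seated in both notches: brass at (212,345) and steel at (370,480) in the lower part. Now I'll push the keeper with closed fingers.

```bash
python3 - <<'E'
from h import *
np.set_printoptions(precision=4,suppress=True)
inst=lambda p:[(p[:2]-SC)@[np.cos(yaw),np.sin(yaw)],(p[:2]-SC)@[-np.sin(yaw),np.cos(yaw)],p[2]]
manip.command_gripper(0.)
manip.movel([*st(.034,.145),.16],.25); manip.movel([*st(.034,.145),.093],.15,force_limit=10)
manip.hold(.2); print(inst(manip.read_eef_pos()))
print(manip.movel([*st(.034,.072),.093],.04,force_limit=12), inst(manip.read_eef_pos()), manip.read_ft_force(),manip.read_t())
E
```

```text
[np.float64(0.03475385198533399), np.float64(0.14475781901538987), np.float64(0.09394646189946661)]
True [np.float64(0.03384642709015374), np.float64(0.0813712327022581), np.float64(0.09267149175579428)] [0.1752 1.5405 0.3647] 17.4083
```

```bash
python3 - <<'E'
from h import *
np.set_printoptions(precision=4,suppress=True)
inst=lambda p:[(p[:2]-SC)@[np.cos(yaw),np.sin(yaw)],(p[:2]-SC)@[-np.sin(yaw),np.cos(yaw)],p[2]]
print(manip.movel([*st(.034,.068),.093],.02,force_limit=20), inst(manip.read_eef_pos()), manip.read_ft_force())
manip.movel([*st(.034,.10),.093],.1); manip.movel([*st(.034,.11),.2],.25)
manip.movel([*st(0,-.01),.2],.25); manip.hold(.1)
im,p=snap("k1"); b=read_camera("scene")
hsv=cv2.cvtColor(im,cv2.COLOR_RGB2HSV)
m=cv2.inRange(hsv,(0,180,60),(6,255,255))|cv2.inRange(hsv,(174,180,60),(179,255,255))
k,_,s,c=cv2.connectedComponentsWithStats(m);i=1+s[1:,4].argmax();print(s[i],c[i],inst(onplane([c[i]],.11,"wrist",p)[0]),manip.read_t())
b=cv2.resize(b[220:340,280:440],(480,360),interpolation=cv2.INTER_CUBIC)
cv2.imwrite("pics/c5.png",np.vstack([cv2.resize(im[40:400,160:640],(480,240)),b])[:,:,::-1])
E
```

```text
True [np.float64(0.03353366382511901), np.float64(0.08148954177971866), np.float64(0.09224388058729732)] [0.5179 2.0035 2.4723]
[357 103  26  23 468] [369.7991 114.0983] [np.float64(0.03284920904865002), np.float64(0.060120320392040724), np.float64(0.10999999999999999)] 19.6083
```

View pics/c5.png

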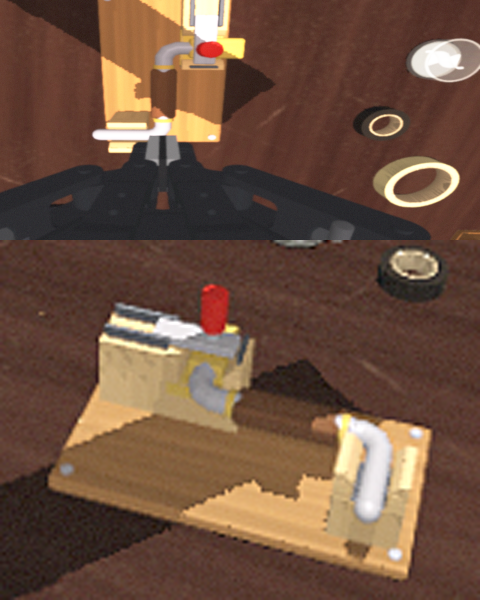

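The keeper is across the wide notch, with the knob at y = 60 mm (fully closed) and the iron still seated. The arm is clear, so I'm handing in.

```bash
python3 -c "
from plant import order; print(order.job_done())"
```

```text
the job is handed in; nothing more can be done
None
```

The iron is seated in both notches, the keeper is fully closed over the wide one, and the job was handed in at about 20 s; I never moved near the tin, dish or tape.

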